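# Lock the carving turntable with its bar

### The job

Turn the disc of the carving turntable by pushing its upright peg round, either way, until the slot in the disc's rim faces the sliding lock bar; then push the bar by its knob so that it slides fully home in the slot and locks the disc. Leave the wooden lamp foot standing in the middle of the disc as it is, without lifting or shifting it, and leave the pliers, tape and lampholder round the turntable where they lie.

Things in the scene. Friction and masses are not known exactly. Their poses are not given: they have to be found in the camera images.
- stand: Green cast base of the turntable, fixed to the bench: a round plate of 112 mm radius, 14 mm high, with a tongue 90 mm wide reaching out to y = +265 mm that carries the lock bar. Origin: on the bench top under the disc's axis; z up; its y axis points from the disc's axis along the lock bar, so the bar slides home towards -y. A green bridge (49 x 46 mm, y = 108 to 154 mm, top 44 mm above the bench, its bolt heads 48 mm) spans the bar next to the disc.
- disc (a joint): Angle of the aluminium disc (radius 100 mm, 14 mm thick, top face 34 mm above the bench) about its upright axis, rad, counter-clockwise seen from above. At 0, or any whole turn (2 pi), the slot faces the lock bar. It turns freely both ways with light friction (about 1 N at the peg), stays where it is left, and starts anywhere from 0.7 to 5.58. The disc has one radial slot in its rim, 22 mm wide and 36 mm deep.
- slot (a point): Point in the slot in the disc's rim: on the slot's middle line, 90 mm from the disc's axis, level with the disc's top face (34 mm above the bench).
- peg (a point): Upright black peg by which the disc is pushed round, diameter 16 mm, top 95 mm above the bench, standing on the disc 78 mm from its axis, exactly opposite the slot. This point is on the peg's axis, 70 mm above the bench.
- bar (a joint): Travel of the lock bar, m: 0 fully drawn back, 0.056 fully home against its stop; it starts from 0 to 0.012. Flat steel bar 18 mm wide, 12 mm thick (21 to 33 mm above the bench); its nose tapers to 6 mm over 16 mm, so it enters and centres the slot when that is within about 6 mm of true at the rim, else it strikes the disc's edge. The nose reaches the rim at 0.024. It slides with about 1 N of friction, stays where it is left, and once in the slot it holds the disc.
- knob (a point): Upright black knob of the lock bar, diameter 18 mm, top 95 mm above the bench, on the bar's outer end, 230 mm from the disc's axis with the bar drawn back. This point is on the knob's axis, 70 mm above the bench.
- foot: Small turned wooden lamp foot, 56 mm across its base, 54 mm tall, 0.12 kg, standing loose on a rubber pad in the middle of the disc (its top 90 mm above the bench). It rides round with the disc. Origin: centre of its underside, 36 mm above the bench.
- pliers: Loose pliers with red handles lying flat on the bench, about 150 mm long, 68 mm wide, 16 mm high. Origin: near the pivot, on the bench; x points to the jaws.
- tape: Loose roll of yellow tape lying flat, 66 mm across, 19 mm high. Origin: centre of its underside.
- lampholder: Loose white lampholder standing upright, 42 mm across, 48 mm tall. Origin: centre of its underside.
Not all that is in view belongs to the job. There is more than one size of the foot; the one meant has the size given above.

How it is judged:
By the outcome, as a careful person would: the job done as asked, in the order asked, and still so for the second after the job is handed in, with the robot touching nothing.
It also fails if it takes over 64 s, if anything falls off the work surface, if the arm or the gripper's body presses on something with over 40 N, if the wrist force passes 120 N, or if a joint passes its speed limit or range.

### The arm

A 7-joint arm with a two-finger parallel gripper is mounted at the origin on the work surface. World frame = base frame: x ahead of the robot, y to its left, z up, the work surface at z = 0. Lengths are in m, angles in rad, forces in N, time in s.
With the tool pointing down it reaches from about 0.4 to 0.85 m from the base axis. Payload 10.4 kg.
Tool frame: the origin (TCP) lies between the finger pads; the fingertips stand 19 mm ahead of it and the grasp point (between the pads) is the TCP; z points along the fingers, x is the direction in which the jaws open and shut, and the axes are right-handed (so a half turn about z gives the same grasp; the last joint's range is limited). The gripper opens to 87 mm and grips with 3 to 60 N. Pads are 19 mm wide; open, the fingers measure 117 mm over their backs; the gripper's body (75 mm by 190 mm) begins 51 mm behind the grasp point.
Start: joints at [1.278, 0.332, -0.065, 1.46, 0.022, 1.35, -0.088], TCP at [0.167, -0.602, 0.242] pointing down, gripper open.
Joint ranges: [-2.6, 2.6], [-0.5, 2.12], [-1.47, 1.34], [0.16, 2.42], [-1.27, 4.41], [0.06, 2.06], [-2.6, 2.6]. Speed limits (rad/s): [2.22, 2.22, 2.79, 2.79, 3.14, 3.14, 3.14].

### API

Orientations are given as a unit quaternion [x, y, z, w].
In Python, from bench import * gives the robot as it stands.
- The arm moves only by the tool step_arm, never from a script. Its argument "commands" is a list of rows, each a list of 6 numbers: the shift along the tool's x, y, z in m, then the turn, a rotation vector about the tool's x, y, z in rad. In form: [[tx, ty, tz, rx, ry, rz], ...]. A call has 1 to 12 rows; each row shifts and turns the commanded pose from where the row before left it, along the tool's axes as they then stand; what a row does not reach is not made up. A row lasts 1/10 s, in which the tool goes at most 50 mm and 8.59 degrees, less where a joint would pass 70% of its speed; a pose out of reach is approached as far as the arm can. A call with a gripper value outside its range is refused whole. "gripper" is the opening, from 0 (shut) to 1 (fully open), set as the call begins (left out, the last holds). The fingers move at their own pace and stop on an object; "grip_force" is the grip in N (left out, the last holds). Time passes only in rows, so rows that do not move let the fingers close. It gives the time, the measured TCP pose, the force and the opening at its end, in the units of the state.
- read_state(): the state, without advancing time (a new reading comes with each control period).
- camera(name): name is "scene" or "top" or "wrist"; returns the picture (480x640x3 uint8, red, green, blue); there is no depth.
- get_calibration(name): a dict with "fx", "fy", "cx", "cy" (pixels), "R" (3x3) and "t" (3): a world point X has camera coordinates R X + t. Camera axes: x right, y down, z forward; pixel columns grow to the right and rows downward; lengths in m; the calibration is good to about 2 mm. A picture is of the moment at which its call begins: read the wrist's pose just before it. get_calibration takes no time and is no camera call; for the wrist camera it gives the pose at the moment of the call.
- close_job(): hands the job in, once; it reports no verdict.
The state is a dict: "time": time; "joint_positions": joint angles; "joint_vel": joint speeds; "joint_torque": joint torques, N m; "ee_pos": TCP position; "eef_rot": TCP orientation; "ft_force": force on the tool from outside, world axes, zero at the start; "torque": the same for the moment, N m; "width": finger opening in m.
Only numpy, scipy, OpenCV 4.12 (cv2) and the standard library are available. Lean on these libraries where they do the work, as an engineer would, in place of code of your own. Each camera call takes 0.05 s, during which the arm holds its last target. There are 200 camera calls.

## Working session

There is one attempt and no reset: what is moved stays moved. The work goes in short steps, Python scripts to look and compute and a tool call to move; the robot and the scene stay as the last step left them, time stands still between calls to the robot, and variables do not carry over. Pictures are saved under pics/ and viewed, on a budget of 10 in all, crops included, one or two more only if the job needs it, and the job is handed in when it is done.

Besides the shell and the picture viewer there is one more tool, called after "Call:" as name(argument=value, ...), one argument or row to a line, values as JSON. step_arm: Moves the arm, as the interface text tells. Its arguments: {"type":"object","properties":{"commands":{"type":"array","items":{"type":"array","items":{"type":"number"}}},"gripper":{"type":"number"},"grip_force":{"type":"number"}},"required":["commands"]}

```bash
mkdir -p pics; ls; python3 - <<'E'
from bench import *
import cv2,numpy as np
s=read_state();print(s['time'],s['ee_pos'],s['eef_rot'],s['width'])
for n in("scene","top"):
    cv2.imwrite(f"pics/{n}0.png",camera(n)[:,:,::-1]);c=get_calibration(n);print(n,c)
E
```

```text
pics
0.0 [ 0.16644639 -0.60204865  0.24074662] [ 7.95772464e-01 -6.05595309e-01 -5.93376305e-04 -3.93410444e-04] 0.08697083886383387
scene {'fx': 478.1788178254176, 'fy': 478.1788178254176, 'cx': 314.5888442261485, 'cy': 237.5948492512371, 'R': array([[ 0.85099223,  0.52494806,  0.01554877],
       [ 0.42575527, -0.67225192, -0.60564825],
       [-0.30748118,  0.52202192, -0.79558056]]), 't': array([-0.49994353, -0.2416709 ,  1.04151221])}
top {'fx': 470.96918409218705, 'fy': 470.96918409218705, 'cx': 319.1579303352507, 'cy': 242.1929840887369, 'R': array([[-0.02738957, -0.99913756, -0.03120812],
       [-0.98790893,  0.03182119, -0.15173447],
       [ 0.15259669,  0.02667484, -0.98792849]]), 't': array([-0.01902211,  0.60930405,  0.76551359])}
```

View pics/scene0.png

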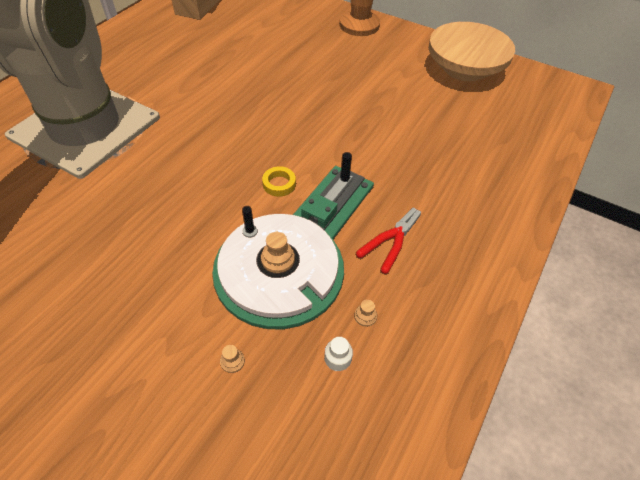

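View pics/top0.png

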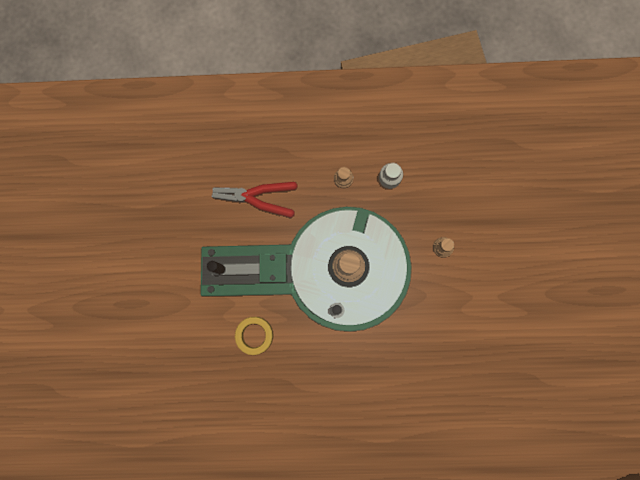

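The top view shows the disc at about (349,268), slot (361,220), peg (335,311), knob (215,267). There are three wooden feet: (349,264) on the disc, and (343,177) and (446,246) on the bench. The meant one stands on the disc; the two on the bench are smaller. The foot isn't to be touched anyway. Next I measure.

```bash
cat > h.py <<'E'
import numpy as np,cv2
def ray(c,uv,z):
    d=c["R"].T@np.array([(uv[0]-c["cx"])/c["fx"],(uv[1]-c["cy"])/c["fy"],1]); o=-c["R"].T@c["t"]
    return o+d*(z-o[2])/d[2]
def blobs(m,amin=30):
    n,l,st,ce=cv2.connectedComponentsWithStats(m.astype(np.uint8))
    return [(st[i],ce[i],l==i) for i in range(1,n) if st[i][4]>=amin]
E
python3 - <<'E'
from bench import *
from h import *
np.set_printoptions(precision=4,suppress=True)
for n in("top","scene"):
    im=cv2.imread(f"pics/{n}0.png");c=get_calibration(n);hsv=cv2.cvtColor(im,cv2.COLOR_BGR2HSV)
    H,S,V=cv2.split(hsv)
    w=(S<60)&(V>140)
    b=max(blobs(w),key=lambda b:b[0][4] if 150<b[1][1]<350 else 0)
    cs,_=cv2.findContours(b[2].astype(np.uint8),cv2.RETR_EXTERNAL,cv2.CHAIN_APPROX_NONE)
    P=np.array([ray(c,p[0],.034)[:2] for p in max(cs,key=len)])
    # circle fit, robust
    k=np.ones(len(P),bool)
    for _ in range(6):
        A=np.c_[2*P[k],np.ones(k.sum())];s=np.linalg.lstsq(A,(P[k]**2).sum(1),rcond=None)[0]
        r=np.sqrt(s[2]+s[0]**2+s[1]**2);e=np.hypot(*(P-s[:2]).T)-r;k=abs(e)<.002
    sl=P[e<-.006];a=np.unwrap(np.arctan2(*(sl-s[:2]).T[::-1]))
    print(n,"disc",s[:2],r,"slot mid",sl.mean(0),np.degrees((a.min()+a.max())/2),np.degrees(a.max()-a.min()))
    g=(H>60)&(H<95)&(S>80)
    for st,ce,m in blobs(g,200):print(" green",st,ce)
    for st,ce,m in blobs((V<45),40):
        if 150<ce[1]<350 and ce[0]>150 : 
            ys,xs=np.nonzero(m);print(" black",st,ce,"top px",xs[ys==ys.min()].mean(),ys.min(),ray(c,ce,.07),)
E
```

```text
top disc [ 0.567  -0.0863] 0.09932907563400344 slot mid [ 0.6374 -0.108 ] -17.066743871202302 21.82358928686742
 black [207 261  18  14 106] [216.9906 267.7736] top px 212.0 261 [0.5671 0.134  0.07  ]
scene disc [ 0.568  -0.0862] 0.10011086164495886 slot mid [ 0.5816 -0.0888] 252.12774760807693 200.45094393523718
 green [295 171  42  57 886] [318.8036 204.228 ]
 green [325 180  48  59 697] [347.6055 209.1564]
 green [ 213  248  130   80 1758] [283.2924 304.2617]
 black [341 153  10  28 214] [345.5374 166.8879] top px 346.5 153 [0.5713 0.1327 0.07  ]
 black [ 570  190   70   41 1044] [606.0728 209.3898] top px 575.5 190 [1.0024 0.2848 0.07  ]
 black [243 207  11  26 182] [248.     219.4615] top px 246.5 207 [ 0.4948 -0.0641  0.07  ]
 black [258 253  40  24 133] [278.4135 268.7594] top px 296.0 253 [ 0.5934 -0.1186  0.07  ]
```

Call:
step_arm(
  commands=[
    [-0.03, -0.032, 0, 0, 0, 0],
    [-0.03, -0.032, 0, 0, 0, 0],
    [-0.03, -0.032, 0, 0, 0, 0],
    [-0.03, -0.032, 0, 0, 0, 0],
    [-0.03, -0.032, 0, 0, 0, 0],
    [-0.03, -0.032, 0, 0, 0, 0],
    [-0.03, -0.032, 0, 0, 0, 0],
    [-0.03, -0.032, 0, 0, 0, 0],
    [-0.03, -0.032, 0, 0, 0, 0],
    [-0.03, -0.032, 0, 0, 0, 0],
    [-0.03, -0.032, 0, 0, 0, 0],
    [-0.03, -0.032, 0, 0, 0, 0],
  ],
  gripper=0.5,
)

```text
time: 1.3
ee_pos: [0.4412, -0.1514, 0.2415]
eef_rot: [0.796, -0.606, 0.0, 0.0]
ft_force: [0.6, -1.7, 0.3]
width: 0.0435
```

Call:
step_arm(
  commands=[
    [0, 0, 0, 0, 0, 0.14],
    [0, 0, 0, 0, 0, 0.14],
    [0, 0, 0, 0, 0, 0.14],
    [0, 0, 0, 0, 0, 0.14],
    [0, 0, 0, 0, 0, 0],
    [0, 0, 0, 0, 0, 0],
  ],
)

```text
time: 1.9
ee_pos: [0.4406, -0.153, 0.2414]
eef_rot: [-0.599, 0.801, 0.0, -0.0]
ft_force: [0.1, 0.9, -0.1]
width: 0.0435
```

```bash
cat >> h.py <<'E'
from scipy.spatial.transform import Rotation as Ro
def totool(s,target):
    R=Ro.from_quat(s['eef_rot']);return R.inv().apply(np.array(target)-s['ee_pos'])
E
python3 - <<'E'
from bench import *
from h import *
np.set_printoptions(precision=4,suppress=True)
s=read_state();R=Ro.from_quat(s['eef_rot']).as_matrix()
print(s['time'],s['ee_pos'],R[:,0],R[:,2],s['width'],s['joint_positions'],totool(s,[.4929,-.0634,.07]))
cv2.imwrite("pics/w1.png",camera("wrist")[:,:,::-1]);print(get_calibration("wrist"))
E
```

```text
1.9 [ 0.4406 -0.153   0.2414] [-0.2821 -0.9594  0.    ] [-0.0004  0.0001 -1.    ] 0.0435473852940743 [ 0.7645  0.0093 -0.5251  1.8364  0.0048  1.2975 -1.6187] [-0.1008 -0.025   0.1713]
{'fx': 380.53566050787583, 'fy': 380.53566050787583, 'cx': 322.43979175749985, 'cy': 240.39872239165558, 'R': array([[-0.2813, -0.9596, -0.0009],
       [-0.9168,  0.2685,  0.2955],
       [-0.2833,  0.0839, -0.9553]]), 't': array([-0.0218,  0.4093,  0.529 ])}
```

View pics/w1.png

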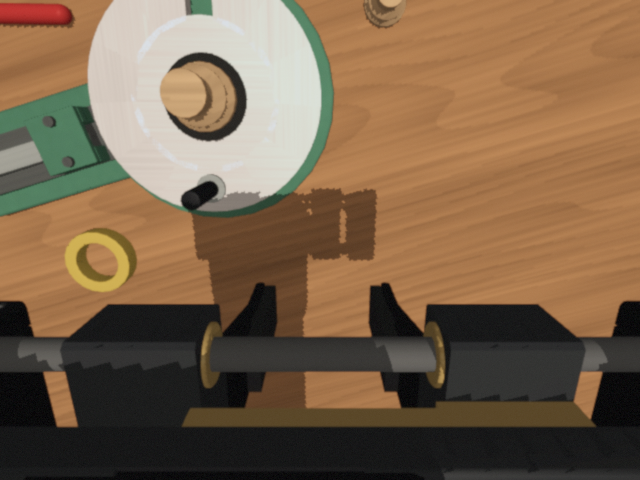

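The wrist view shows the peg's top at about (190,199), its base at (211,187), the slot at (200,5), and the tongue edges at left.

```bash
python3 - <<'E'
from bench import *
from h import *
np.set_printoptions(precision=4,suppress=True)
s=read_state();c=get_calibration("wrist");t=get_calibration("top")
print("peg top",ray(c,(190,199),.095),"base",ray(c,(211,187),.036))
for a,b in(((0,213),(60,196)),((0,120),(60,98))):   # tongue edges 
    p,q=ray(c,a,.014),ray(c,b,.014);print(p,q,np.degrees(np.arctan2(*(p-q)[1::-1])))
im=cv2.imread("pics/top0.png");H,S,V=cv2.split(cv2.cvtColor(im,cv2.COLOR_BGR2HSV))
m=((H>60)&(H<95)&(S>60)&(V>40));m[:,288:]=0
for st,ce,k in blobs(m,50):print(st,ce)
ys,xs=np.nonzero(m)
for f in(np.min,np.max):
    cols=[x for x in range(208,286,2) if (xs==x).any()]
    P=np.array([ray(t,(x,f(ys[xs==x])),.014)[:2] for x in cols]);a=np.polyfit(P[:,1],P[:,0],1)
    print("edge x at y0",np.polyval(a,-.0863),"yaw",90-np.degrees(np.arctan(a[0])))
E
```

```text
peg top [ 0.4939 -0.0612  0.095 ] base [ 0.4937 -0.0608  0.036 ]
[0.527  0.1579 0.014 ] [0.5256 0.0923 0.014 ] 88.79460396038638
[0.6056 0.1118 0.014 ] [0.6073 0.0492 0.014 ] 91.46812312462971
[ 202  245   86   37 1414] [258.4257 258.3338]
[201 271  87  25 891] [244.4725 289.1695]
edge x at y0 0.6100816414257416 yaw 89.80274057354326
edge x at y0 0.5241196410516955 yaw 89.8289351602633
```

Call:
step_arm(
  commands=[
    [-0.034, -0.0085, 0, 0, 0, 0],
    [-0.034, -0.0085, 0, 0, 0, 0],
    [-0.034, -0.0085, 0, 0, 0, 0],
    [0, 0, 0.03, 0, 0, 0],
    [0, 0, 0.03, 0, 0, 0],
    [0, 0, 0.03, 0, 0, 0],
    [0, 0, 0.03, 0, 0, 0],
    [0, 0, 0.025, 0, 0, 0],
    [0, 0, 0.025, 0, 0, 0],
    [0, 0, 0, 0, 0, 0],
  ],
)

```text
time: 2.95
ee_pos: [0.4922, -0.0624, 0.0688]
eef_rot: [-0.599, 0.801, 0.002, -0.002]
ft_force: [0.3, 0.6, 0.8]
width: 0.0435
```

Call:
step_arm(
  commands=[
    [0, 0, 0, 0, 0, 0],
    [0, 0, 0, 0, 0, 0],
    [0, 0, 0, 0, 0, 0],
    [0, 0, 0, 0, 0, 0],
  ],
  gripper=0.24,
  grip_force=5,
)

```text
time: 3.35
ee_pos: [0.4949, -0.0628, 0.0725]
eef_rot: [-0.597, 0.802, -0.001, 0.0]
ft_force: [-0.6, 0.3, -0.8]
width: 0.0228
```

```bash
python3 - <<'E'
from bench import *
from h import *
np.set_printoptions(precision=4,suppress=True)
s=read_state();R=Ro.from_quat(s['eef_rot']).as_matrix();print(s['ee_pos'],R[:,0],s['width'],s['ft_force'],s['joint_positions'])
d=s['ee_pos'][:2]-[.5673,-.0863];print(np.hypot(*d),np.degrees(np.arctan2(d[1],d[0])))
E
```

```text
[ 0.4949 -0.0628  0.0725] [-0.286  -0.9582  0.0001] 0.022839031896112073 [-0.5585  0.3393 -0.7871] [ 0.5829  0.2883 -0.6106  1.9479  0.2006  0.9633 -1.9842]
0.07606977646712502 162.01018927997987
```

Call:
step_arm(
  commands=[
    [0.0068, -0.0003, 0, 0, 0, -0.0873],
    [0.0068, -0.0003, 0, 0, 0, -0.0873],
    [0.0068, -0.0003, 0, 0, 0, -0.0873],
    [0.0068, -0.0003, 0, 0, 0, -0.0873],
    [0.0068, -0.0003, 0, 0, 0, -0.0873],
    [0.0068, -0.0003, 0, 0, 0, -0.0873],
    [0.0068, -0.0003, 0, 0, 0, -0.0873],
    [0.0068, -0.0003, 0, 0, 0, -0.0873],
    [0.0068, -0.0003, 0, 0, 0, -0.0873],
    [0.0068, -0.0003, 0, 0, 0, -0.0873],
    [0, 0, 0, 0, 0, 0],
  ],
)

```text
time: 4.45
ee_pos: [0.5045, -0.1287, 0.0719]
eef_rot: [0.881, -0.474, 0.0, -0.0]
ft_force: [0.1, -0.3, -1.1]
width: 0.0207
```

```bash
cat > st.py <<'E'
from bench import *
from h import *
np.set_printoptions(precision=4,suppress=True)
s=read_state();R=Ro.from_quat(s['eef_rot']).as_matrix();print(s['time'],s['ee_pos'],R[:,0],s['width'],s['ft_force'],s['joint_positions'])
d=s['ee_pos'][:2]-[.5673,-.0863];print(np.hypot(*d),np.degrees(np.arctan2(d[1],d[0])))
E
python3 st.py
```

```text
4.45 [ 0.5045 -0.1287  0.0719] [ 0.5507 -0.8347  0.0007] 0.02071590810263562 [ 0.1308 -0.3489 -1.1373] [ 0.7753  0.3579 -0.7036  1.8898  0.2746  0.9908 -1.0368]
0.07580189290027926 -145.99920750990415
```

Call:
step_arm(
  commands=[
    [0.007, -0.0003, 0, 0, 0, -0.09],
    [0.007, -0.0003, 0, 0, 0, -0.09],
    [0.007, -0.0003, 0, 0, 0, -0.09],
    [0.007, -0.0003, 0, 0, 0, -0.09],
    [0.007, -0.0003, 0, 0, 0, -0.09],
    [0.007, -0.0003, 0, 0, 0, -0.09],
    [0.007, -0.0003, 0, 0, 0, -0.09],
    [0.007, -0.0003, 0, 0, 0, -0.09],
    [0.007, -0.0003, 0, 0, 0, -0.09],
    [0.007, -0.0003, 0, 0, 0, -0.09],
    [0.007, -0.0003, 0, 0, 0, -0.09],
    [0, 0, 0, 0, 0, 0],
  ],
)

```text
time: 5.65
ee_pos: [0.5695, -0.1627, 0.0716]
eef_rot: [1.0, 0.001, 0.0, -0.0]
ft_force: [-1.0, 0.7, 0.7]
width: 0.0209
```

```bash
python3 st.py; python3 - <<'E'
from bench import *
import cv2
for n in("top",):
    cv2.imwrite(f"pics/{n}2.png",cv2.resize(camera(n)[190:350,190:430,::-1],None,fx=3,fy=3))
E
```

```text
5.65 [ 0.5695 -0.1627  0.0716] [1.     0.0014 0.0003] 0.0208643899517817 [-0.9503  0.7435  0.7397] [ 0.8512  0.556  -0.8302  1.6972  0.4539  1.0921 -0.1171]
0.07642609877343108 -88.32117631622127
```

View pics/top2.png

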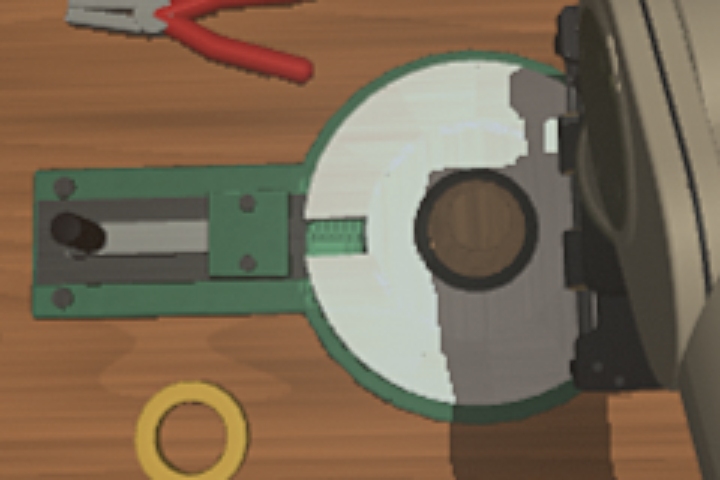

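The slot, at crop (336,236), now faces the bar, whose middle line is at about row 238. A numeric check follows.

```bash
python3 - <<'E'
from bench import *
from h import *
np.set_printoptions(precision=4,suppress=True)
c=get_calibration("top")
f=lambda u,v:(190+(u-1)/3,190+(v-1)/3)
for n,p,z in(("slot hi",f(336,219),.034),("slot lo",f(336,253),.034),("bar hi",f(160,221),.033),("bar lo",f(160,253),.033),("bolt",f(248,203),.048),("bolt",f(248,263),.048),("knobtop",f(66,228),.095),("knobbase",f(92,240),.033)):print(n,ray(c,p,z))
E
```

```text
slot hi [ 0.5753 -0.0054  0.034 ]
slot lo [ 0.5556 -0.005   0.034 ]
bar hi [0.5774 0.0974 0.033 ]
bar lo [0.5587 0.0975 0.033 ]
bolt [0.5845 0.0439 0.048 ]
bolt [0.5502 0.0443 0.048 ]
knobtop [0.5681 0.1365 0.095 ]
knobbase [0.5675 0.1373 0.033 ]
```

Call:
step_arm(
  commands=[
    [0, 0, 0, 0, 0, 0],
    [0, 0, 0, 0, 0, 0],
    [0, 0, 0, 0, 0, 0],
    [0, 0, -0.03, 0, 0, 0],
    [0, 0, -0.03, 0, 0, 0],
    [0, 0, -0.03, 0, 0, 0],
    [0, 0, -0.02, 0, 0, 0],
    [0, 0, 0, 0, 0, 0],
  ],
  gripper=0.45,
)

```text
time: 6.5
ee_pos: [0.5705, -0.1631, 0.1847]
eef_rot: [1.0, 0.001, 0.002, 0.001]
ft_force: [0.8, 1.6, 0.1]
width: 0.0388
```

Call:
step_arm(
  commands=[
    [0, -0.034, 0, 0, 0, 0],
    [0, -0.034, 0, 0, 0, 0],
    [0, -0.034, 0, 0, 0, 0],
    [0, -0.034, 0, 0, 0, 0],
    [0, -0.034, 0, 0, 0, 0],
    [0, -0.034, 0, 0, 0, 0],
    [0, -0.034, 0, 0, 0, 0],
    [0, -0.034, 0, 0, 0, 0],
    [0, -0.034, 0, 0, 0, 0],
    [0, -0.034, 0, 0, 0, 0],
    [0, 0, 0, 0, 0, 0],
    [0, 0, 0, 0, 0, 0],
  ],
  gripper=0,
)

```text
time: 7.7
ee_pos: [0.5678, 0.1775, 0.1807]
eef_rot: [1.0, 0.002, -0.001, 0.0]
ft_force: [0.4, -1.0, 0.1]
width: 0.0002
```

```bash
python3 st.py; python3 - <<'E'
from bench import *
import cv2
cv2.imwrite("pics/w3.png",camera("wrist")[:,:,::-1]);c=get_calibration("wrist");print(c)
E
```

```text
7.7 [0.5678 0.1775 0.1807] [ 1.      0.0035 -0.001 ] 0.0001647522150016126 [ 0.3716 -1.0145  0.0958] [ 0.3638  0.4788 -0.9676  1.5842  0.4051  1.2951 -0.6602]
0.26382214232469087 89.88058495236179
{'fx': 380.53566050787583, 'fy': 380.53566050787583, 'cx': 322.43979175749985, 'cy': 240.39872239165558, 'R': array([[ 9.99996373e-01,  2.59383189e-03, -7.25570054e-04],
       [ 2.69243167e-03, -9.55449794e-01,  2.95141392e-01],
       [ 7.23013956e-05, -2.95142275e-01, -9.55453313e-01]]), 't': array([-0.56895117,  0.15003476,  0.3855158 ])}
```

View pics/w3.png

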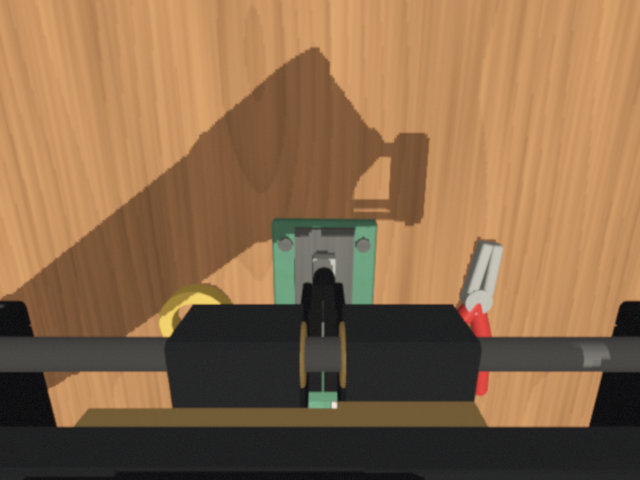

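The wrist view shows the bar's end at (324,258), about y 0.154. The closed fingertips hide the knob. I'll back off a little, descend part way and check from the scene camera.

Call:
step_arm(
  commands=[
    [0, -0.008, 0, 0, 0, 0],
    [0, 0, 0.02, 0, 0, 0],
    [0, 0, 0.02, 0, 0, 0],
    [0, 0, 0.02, 0, 0, 0],
    [0, 0, 0, 0, 0, 0],
    [0, 0, 0, 0, 0, 0],
  ],
)

```text
time: 8.35
ee_pos: [0.5686, 0.1846, 0.1219]
eef_rot: [1.0, 0.001, -0.0, 0.0]
ft_force: [1.0, -0.0, 0.2]
width: 0.0005
```

```bash
python3 st.py; python3 - <<'E'
from bench import *
import cv2
cv2.imwrite("pics/s4.png",cv2.resize(camera("scene")[80:260,240:440,::-1],None,fx=3,fy=3))
E
```

```text
8.35 [0.5686 0.1846 0.1219] [ 1.      0.0011 -0.0002] 0.0005023560131137014 [ 1.022  -0.0346  0.2422] [ 0.3262  0.5409 -0.9339  1.6389  0.4604  1.1986 -0.7102]
0.2708903175799872 89.72918859355556
```

View pics/s4.png

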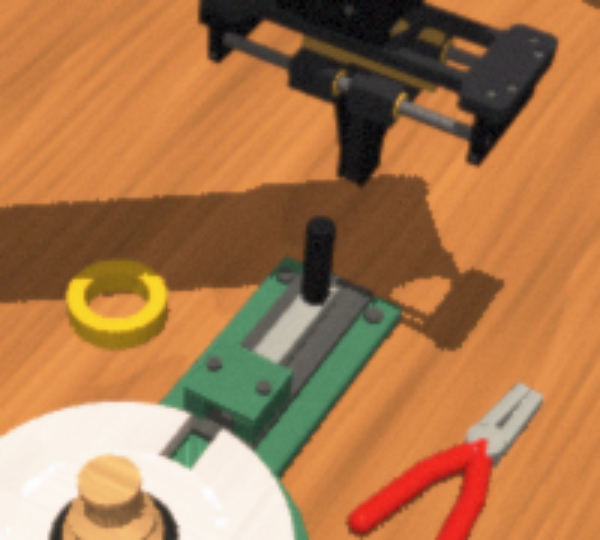

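The fingers (crop 360,180) hang clear behind the knob (318,225). I'll descend and push.

Call:
step_arm(
  commands=[
    [0, 0, 0.02, 0, 0, 0],
    [0, 0, 0.02, 0, 0, 0],
    [0, 0, 0.01, 0, 0, 0],
    [0, 0, 0, 0, 0, 0],
    [0, 0.01, 0, 0, 0, 0],
    [0, 0.01, 0, 0, 0, 0],
    [0, 0.008, 0, 0, 0, 0],
    [0, 0.008, 0, 0, 0, 0],
    [0, 0.006, 0, 0, 0, 0],
    [0, 0.006, 0, 0, 0, 0],
    [0, 0, 0, 0, 0, 0],
  ],
)

```text
time: 9.5
ee_pos: [0.5686, 0.1357, 0.0715]
eef_rot: [1.0, 0.0, -0.0, 0.0]
ft_force: [0.6, 1.0, 0.7]
width: 0.001
```

Call:
step_arm(
  commands=[
    [0, 0.005, 0, 0, 0, 0],
    [0, 0.005, 0, 0, 0, 0],
    [0, 0.005, 0, 0, 0, 0],
    [0, 0, 0, 0, 0, 0],
  ],
)

```text
time: 9.9
ee_pos: [0.5686, 0.121, 0.0714]
eef_rot: [1.0, 0.001, -0.0, 0.0]
ft_force: [0.9, -1.0, -0.8]
width: 0.0006
```

```bash
python3 st.py
```

```text
9.9 [0.5686 0.121  0.0714] [ 1.      0.0012 -0.0003] 0.0006096120973113029 [ 0.9357 -0.9555 -0.7537] [ 0.4229  0.5633 -0.9035  1.7242  0.4912  1.0981 -0.6357]
0.20726150689735845 89.64975450470881
```

Call:
step_arm(
  commands=[
    [0, 0.004, 0, 0, 0, 0],
    [0, 0.004, 0, 0, 0, 0],
    [0, 0.003, 0, 0, 0, 0],
    [0, 0.002, 0, 0, 0, 0],
    [0, 0, 0, 0, 0, 0],
  ],
)

```text
time: 10.4
ee_pos: [0.5686, 0.1084, 0.0715]
eef_rot: [1.0, 0.001, 0.0, 0.0]
ft_force: [0.5, -0.1, -0.2]
width: 0.0004
```

Call:
step_arm(
  commands=[
    [0, 0.002, 0, 0, 0, 0],
    [0, 0.001, 0, 0, 0, 0],
    [0, 0, 0, 0, 0, 0],
  ],
)

```text
time: 10.7
ee_pos: [0.5686, 0.108, 0.0716]
eef_rot: [1.0, 0.002, 0.0, -0.001]
ft_force: [2.2, 8.3, -2.5]
width: 0.0002
```

Call:
step_arm(
  commands=[
    [0, 0.001, 0, 0, 0, 0],
    [0, 0.001, 0, 0, 0, 0],
    [0, 0, 0, 0, 0, 0],
  ],
)

```text
time: 11.0
ee_pos: [0.5686, 0.1079, 0.0717]
eef_rot: [1.0, 0.003, 0.001, -0.003]
ft_force: [2.9, 13.4, -4.7]
width: 0.0003
```

The bar now meets a firm stop about where home was expected. I'll back off, rise and move aside to check.

Call:
step_arm(
  commands=[
    [0, -0.006, 0, 0, 0, 0],
    [0, -0.015, 0, 0, 0, 0],
    [0, 0, -0.04, 0, 0, 0],
    [0, 0, -0.04, 0, 0, 0],
    [0, 0, -0.04, 0, 0, 0],
    [0, -0.04, 0, 0, 0, 0],
    [0, -0.04, 0, 0, 0, 0],
    [0, -0.04, 0, 0, 0, 0],
    [0, 0, 0, 0, 0, 0],
    [0, 0, 0, 0, 0, 0],
  ],
)

```text
time: 12.0
ee_pos: [0.5677, 0.2467, 0.1915]
eef_rot: [1.0, 0.002, -0.0, 0.0]
ft_force: [-0.7, -0.9, 0.3]
width: 0.0001
```

```bash
python3 - <<'E'
from bench import *
import cv2,numpy as np
a=cv2.resize(camera("top")[150:350,190:460,::-1],None,fx=2.9,fy=2.9)
cv2.imwrite("pics/t5.png",a)
b=camera("scene")[130:400,200:440,::-1];cv2.imwrite("pics/s5.png",cv2.resize(b,None,fx=2.2,fy=2.2))
E
```

```text
(no output)
```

View pics/t5.png

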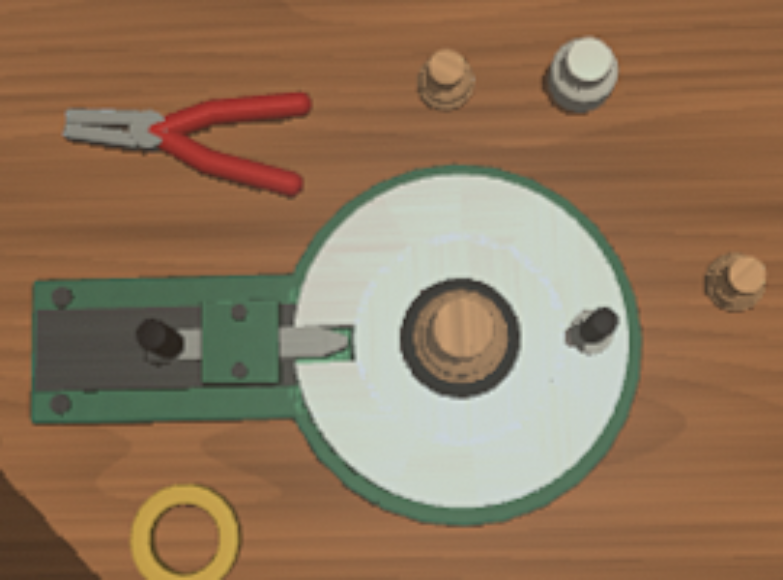

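View pics/s5.png

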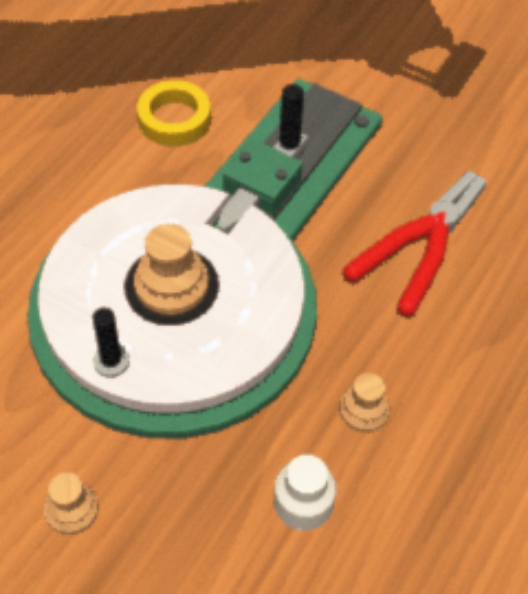

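Both views show the nose in the slot (top crop: nose tip about (348,342), slot end 354), with the foot central and the loose things in place. I'll check the travel numerically.

```bash
python3 - <<'E'
from bench import *
from h import *
np.set_printoptions(precision=4,suppress=True)
c=get_calibration("top");a=camera("top");cv2.imwrite("pics/top6.png",a[:,:,::-1])
f=lambda u,v:(190+u/2.9-.3,150+v/2.9-.3)
for n,p,z in(("knobtop",f(155,334),.095),("nose",f(348,342),.033),("rim",f(296,342),.034),("slotend",f(354,342),.034),("pegtop",f(601,320),.095)):print(n,ray(c,p,z))
o=cv2.imread("pics/top0.png").astype(int);d=abs(o-a[:,:,::-1].astype(int)).sum(2)>90
for n,s in(("pliers",np.s_[180:220,208:300]),("tape",np.s_[315:357,232:275]),("holder",np.s_[160:190,376:406]),("foot",np.s_[248:283,332:366])):print(n,d[s].sum())
E
```

```text
knobtop [0.5678 0.0853 0.095 ]
nose [ 0.5663 -0.0191  0.033 ]
rim [0.5672 0.012  0.034 ]
slotend [ 0.5661 -0.0228  0.034 ]
pegtop [ 0.568  -0.1622  0.095 ]
pliers 0
tape 0
holder 0
foot 2
```

```bash
python3 -c "
from bench import *
print(close_job(),read_state()['time'])"
```

```text
the job is handed in; nothing more can be done
the job is handed in; nothing more can be done
```

The disc is turned to the bar and locked, and I handed the job in at about 12 s on the robot's clock.

- **Disc:** I pushed the peg about 108° counter-clockwise between loosely spaced fingers. The slot ended about 2 mm off true, inside the 6 mm the tapered nose allows.
- **Bar:** I pushed the knob with closed fingers until it met a firm stop at about 13 N, then withdrew well clear.

**Last checks from the top camera:**
- **Bar travel:** the knob is about 172 mm from the axis, where fully home is 174 mm. The nose is about 31 mm into the slot, where 32 mm was expected. Both agree with fully home, to about 2 mm.
- **Loose things:** the pliers, tape and lampholder show no change from the first picture. Two pixels changed around the lamp foot, so it still stands in the middle of the disc.

No check failed. One close wrist view could not show the knob because the fingers hid it, so I checked from the scene camera before lowering the fingers behind the knob.

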